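# Set the blue-ended mould half on the drying rack

### The arm

A 6-joint arm with a two-finger parallel gripper is mounted at the origin on the work surface. World frame = base frame: x ahead of the robot, y to its left, z up, the work surface at z = 0. Lengths are in mm, angles in rad, forces in N, time in s.
With the tool pointing down it reaches from about 350 to 875 mm from the base axis. Payload 4.2 kg.
Tool frame: the origin (TCP) lies between the finger pads; the fingertips stand 11 mm ahead of it and the grasp point (between the pads) lies 8 mm behind it; z points along the fingers, y is the direction in which the jaws open and shut (so a half turn about z gives the same grasp; the last joint's range is limited). The gripper opens to 85 mm and grips with 20 to 120 N. Pads are 22 mm wide; open, the fingers measure 114 mm over their backs; the gripper's body (76 mm by 85 mm) begins 54 mm behind the grasp point. The pads swing forward as they close: fully open they stand 13 mm farther back than shut.
Start: joints at [-1.016, 0.385, 0.008, 0, -1.194, -0.259], TCP at [182.207, -597.829, 242.312] pointing down, gripper open.
Joint ranges: [-3.14, 3.14], [-1.21, 2.06], [-1.07, 1.41], [-3.16, 2.05], [-2.99, -0.16], [-3.1, 3.1]. Speed limits (rad/s): [2.79, 2.79, 3.14, 3.14, 3.14, 3.14].

### API

Orientations are given as a unit quaternion [x, y, z, w].
In Python, from bench import * gives the robot as it stands.
- The arm moves only by the tool servo_tool, never from a script. Its argument "rows" is a list of rows, each a list of 7 numbers: the opening, from 0 (shut) to 1 (fully open), then the shift along the tool's x, y, z in cm, then the turn, a rotation vector about the tool's x, y, z in degrees. A call has 1 to 12 rows; each row shifts and turns the commanded pose from where the row before left it, along the tool's axes as they then stand; what a row does not reach is not made up. A row lasts 1/10 s, in which the tool goes at most 50 mm and 8.59 degrees, less where a joint would pass 70% of its speed; a pose out of reach is approached as far as the arm can. A call is refused whole if a number of a shift passes 5 or a number of a turn 8.59, either way. A call with a gripper value outside its range is refused whole. The fingers move at their own pace and stop on an object; the grip force is fixed at half the most. Time passes only in rows, so rows that do not move let the fingers close. It gives the time, the measured TCP pose, the force and the opening at its end, in the units of the state.
- read_state(): the state, without advancing time (a new reading comes with each control period).
- get_image(name): name is "scene" or "top" or "wrist"; returns a dict with "image" (420x560x3 uint8, red, green, blue), "mtx" (3x3 intrinsics, pixels), "extrinsics" (4x4, takes a point from camera to world coordinates). Camera axes: x right, y up, looking along -z (the intrinsics and any distortion apply to the point x, -y, -z); pixel columns grow to the right and rows downward; lengths in mm; the calibration is good to about 2 mm. A picture is of the moment at which its call begins. There is no depth.
- job_done(): hands the job in, once; it reports no verdict.
The state is a dict: "clock": time; "joints": joint angles; "joint_vel": joint speeds; "joint_efforts": joint torques, N m; "position": TCP position; "ee_rot": TCP orientation; "contact_force": force on the tool from outside, world axes, zero at the start; "wrist_torque": the same for the moment, N m; "gripper_width": finger opening in mm.
Only numpy, scipy, OpenCV 4.12 (cv2) and the standard library are available. Lean on these libraries where they do the work, as an engineer would, in place of code of your own. Each camera call takes 0.05 s, during which the arm holds its last target. There are 200 camera calls.

### The job

Put the plaster mould half with the blue ends up to dry: set it down gently, without dropping it, on the little green drying rack, cavity upwards, lying squarely across both wooden battens and centred on the rack. Leave the red-ended and yellow-ended mould halves where they are.

Things in the scene. Friction and masses are not known exactly. Their poses are not given: they have to be found in the camera images.
- blue_mould: The mould half to move: white plaster block with blue painted ends, 150 mm long (x), 54 wide (y), 45 high (z), 0.25 to 0.47 kg, lying flat, cavity up. Cavity: open recess 34 mm wide, 25 deep in the top between 10 mm side walls, pouring notch at the +x end. The long sides are flat: grip across the 54 mm at mid-length. Origin at the centre of its underside; z up.
- rack: Fixed drying rack: green steel legs carrying two parallel wooden battens, each 20 mm wide and 160 long, flat level tops 100 mm above the table, nothing above them. Origin at the rack's centre at table level; z up; battens run along y, centred at x = -45 and +45 mm, open between. A mould half lying squarely across has its length along the rack's x, either way round.
- red_mould: A mould half of the same shape and size with red painted ends, to be left alone. Origin at the centre of its underside, x along its length, z up.
- yellow_mould: A mould half of the same shape and size with yellow painted ends, to be left alone. Origin at the centre of its underside, x along its length, z up.
Not all that is in view belongs to the job. Leave any orange look-alike of the blue_mould alone.

How it is judged:
By the outcome, as a careful person would: the job done as asked, in the order asked, and still so for the second after the job is handed in, with the robot touching nothing.
It also fails if it takes over 38 s, if anything falls off the work surface, if the arm or the gripper's body presses on something with over 40 N, if the wrist force passes 120 N, or if a joint passes its speed limit or range.

## Working session

There is one attempt and no reset: what is moved stays moved. The work goes in short steps, Python scripts to look and compute and a tool call to move; the robot and the scene stay as the last step left them, time stands still between calls to the robot, and variables do not carry over. Pictures are saved under pics/ and viewed, about 8 in all and at most 12, crops included, and the job is handed in when it is done.

Besides the shell and the picture viewer there is one more tool, called after "Request:" by a JSON object that holds its "api" and its "payload". servo_tool: Moves the arm, as the interface text tells. Its arguments: {"type":"object","properties":{"rows":{"type":"array","items":{"type":"array","items":{"type":"number"}}}},"required":["rows"]}

View pics/top0.png

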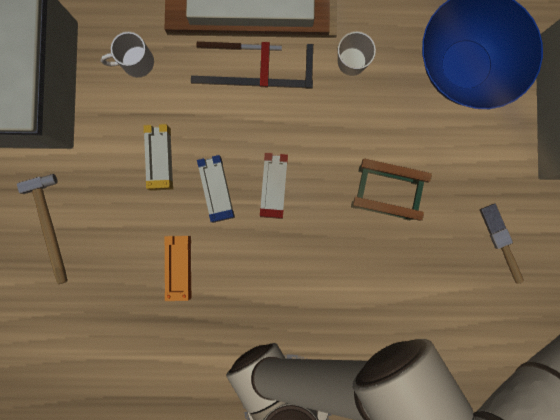

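View pics/sc0.png

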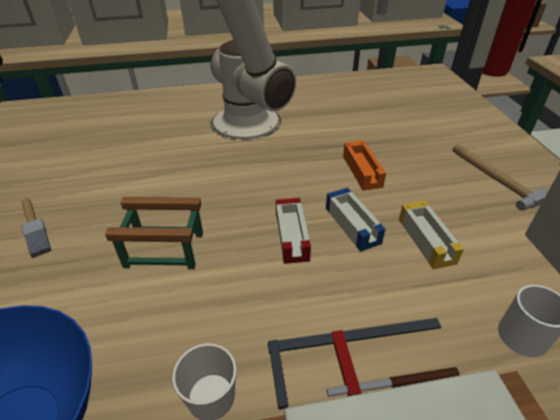

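Candidates in the top view are blue-ended (215,188), red-ended (273,185), yellow-ended (157,156) and the orange look-alike (177,268). The blue bowl at (480,50) is irrelevant. I choose (215,188). In the scene view it is at (355,218), with blue ends and the cavity up. The rack is at (391,190).

```bash
cat > m.py <<'E'
from h import *
d=load('top0'); im=d['image']; hsv=cv2.cvtColor(im,cv2.COLOR_RGB2HSV)
def sub(m,x0,x1,y0,y1):
    o=np.zeros_like(m);o[y0:y1,x0:x1]=m[y0:y1,x0:x1];return o
# blue mould: outline by non-wood (low saturation bright, or blue)
H,S,V=cv2.split(hsv)
m=(((S<60)&(V>90))|((H>100)&(H<130)&(S>90))).astype(np.uint8)*255
mb=cv2.morphologyEx(sub(m,190,245,145,230),cv2.MORPH_CLOSE,np.ones((9,9)))
cs=cv2.findContours(mb,0,2)[0]; c=max(cs,key=cv2.contourArea)[:,0]
w=ray(d,c,45)[:,:2].astype(np.float32); r=cv2.minAreaRect(w); print('blue top',r,cv2.boxPoints(r))
mr=((H<12)|(H>172))&(S>90); mr=sub(mr.astype(np.uint8)*255,345,440,150,225)
mr=cv2.morphologyEx(mr,cv2.MORPH_OPEN,np.ones((3,3)))
for c in cv2.findContours(mr,0,2)[0]:
    if cv2.contourArea(c)<100: continue
    w=ray(d,c[:,0],100)[:,:2].astype(np.float32); q=cv2.minAreaRect(w); print('batten',q, cv2.boxPoints(q).tolist())
vis=im.copy(); vis[mb>0]=vis[mb>0]//2+[0,60,0]; vis[mr>0]=vis[mr>0]//2+np.array([0,100,0],np.uint8)
both=np.hstack([im[130:235,185:295],vis[130:235,185:240],vis[130:235,345:440]])
cv2.imwrite('pics/crop1.png',cv2.resize(both,None,fx=3,fy=3,interpolation=0)[:,:,::-1])
E
python3 m.py
```

```text
blue top ((504.7250671386719, 177.9204864501953), (149.94326782226562, 55.9299201965332), 13.797656059265137) [[425.24734 187.19823]
 [438.58627 132.88222]
 [584.20276 168.64275]
 [570.8639  222.95876]]
```

View pics/crop1.png

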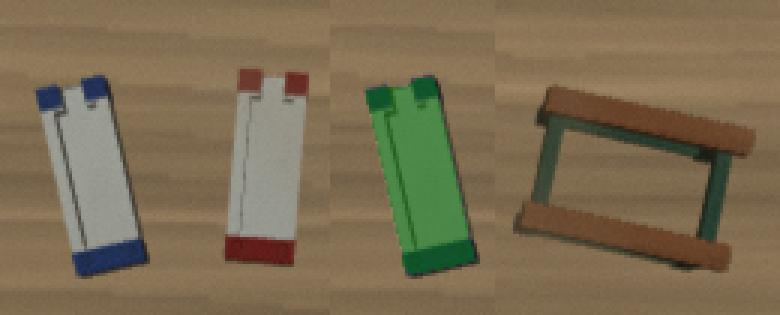

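The crop confirms the choice: blue ends, notch at the far end (+x), cavity up, and the mask fits. Next I'll fix the batten mask.

```bash
sed -i "s/^mr=((H<12)|(H>172))&(S>90);/print(hsv[165,395],hsv[172,400],hsv[208,390],hsv[190,390]);lab=cv2.cvtColor(im,cv2.COLOR_RGB2LAB);print(lab[172,400],lab[170,395],lab[208,390],lab[190,390]);mr=lab[:,:,1]>141;/" m.py; python3 m.py
```

```text
blue top ((504.7250671386719, 177.9204864501953), (149.94326782226562, 55.9299201965332), 13.797656059265137) [[425.24734 187.19823]
 [438.58627 132.88222]
 [584.20276 168.64275]
 [570.8639  222.95876]]
[ 13 127 108] [ 12 150 104] [ 12 151 105] [ 16  98 130]
[ 83 140 149] [ 84 141 150] [ 83 141 150] [119 133 147]
```

```bash
sed -i "s/>141;/>137;/" m.py; python3 m.py; cat > go.py <<'E'
import sys
from h import *
# usage: go.py x y z yaw_deg(of tool x, mod 180) ; prints total shift (tool cm) and turn about tool z
x,y,z,yaw=map(float,sys.argv[1:]); s=read_state(); r=R.from_quat(s['ee_rot']); M=r.as_matrix()
a=np.radians(yaw); 
best=None
for k in (0,np.pi):
    X=np.array([np.cos(a+k),np.sin(a+k),0]); Z=np.array([0,0,-1.]); T=np.c_[X,np.cross(Z,X),Z]
    v=(r.inv()*R.from_matrix(T)).as_rotvec(degrees=True)
    if best is None or np.linalg.norm(v)<np.linalg.norm(best): best=v
print('t',s['clock'],'pos',s['position'].round(1),'w',s['gripper_width'].round(1),'F',s['contact_force'].round(1),'J',s['joints'].round(2))
print('shift cm',(M.T@(np.array([x,y,z])-s['position'])/10).round(2),'turn deg',best.round(2))
E
python3 go.py 505 178 160 13.8
```

```text
blue top ((504.7250671386719, 177.9204864501953), (149.94326782226562, 55.9299201965332), 13.797656059265137) [[425.24734 187.19823]
 [438.58627 132.88222]
 [584.20276 168.64275]
 [570.8639  222.95876]]
[ 13 127 108] [ 12 150 104] [ 12 151 105] [ 16  98 130]
[ 83 140 149] [ 84 141 150] [ 83 141 150] [119 133 147]
batten ((457.00262451171875, -233.13104248046875), (134.144287109375, 18.904287338256836), 77.69609069824219) [[433.4747009277344, -296.64837646484375], [451.9447937011719, -300.67681884765625], [480.5305480957031, -169.61370849609375], [462.0604553222656, -165.58526611328125]]
batten ((546.9306030273438, -239.608642578125), (157.43280029296875, 19.15504264831543), 78.17180633544922) [[521.4213256835938, -314.6904296875], [540.1696166992188, -318.6168212890625], [572.4398803710938, -164.52685546875], [553.6915893554688, -160.6004638671875]]Traceback (most recent call last):
  File "go.py", line 11, in <module>
    print('t',s['clock'],'pos',s['position'].round(1),'w',s['gripper_width'].round(1),'F',s['contact_force'].round(1),'J',s['joints'].round(2))
                                                          ^^^^^^^^^^^^^^^^^^^^^^^^
AttributeError: 'float' object has no attribute 'round'
```

View pics/crop1.png

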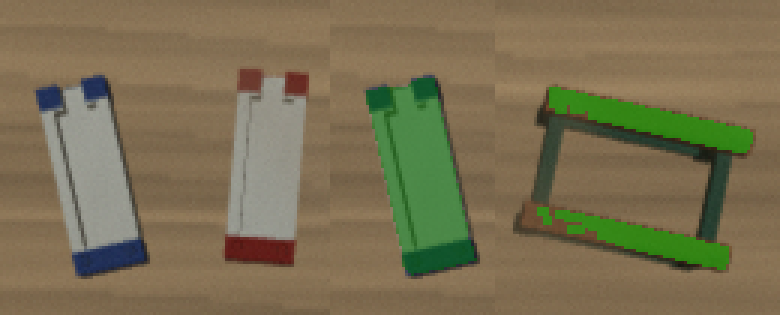

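The far batten is fully covered and the near one's left end is missed. The rack is roughly at (503,-230) with its x axis at -12°. I'll refine that from near later and start moving now.

```bash
sed -i "s/s\['gripper_width'\].round(1)/round(float(s['gripper_width']),1)/" go.py; python3 go.py 505 178 160 13.8; python3 go.py 475 -110 240 13.8
```

```text
t 0.1 pos [ 182.  -597.4  241.3] w 85.0 F [ 0.4 -0.2  0.5] J [-1.02  0.39  0.01 -0.   -1.19 -0.26]
shift cm [-53.49  64.75   8.25] turn deg [ 0.11 -0.01  3.14]
t 0.1 pos [ 182.  -597.4  241.3] w 85.0 F [ 0.4 -0.2  0.5] J [-1.02  0.39  0.01 -0.   -1.19 -0.26]
shift cm [-42.22  38.09   0.2 ] turn deg [ 0.11 -0.01  3.14]
```

Request:
{"api": "servo_tool", "payload": {"rows": [[1,-2.4,2.9,0,0,0,0],[1,-2.4,2.9,0,0,0,0],[1,-2.4,2.9,0,0,0,0],[1,-2.4,2.9,0,0,0,0],[1,-2.4,2.9,0,0,0,0],[1,-2.4,2.9,0,0,0,0],[1,-2.4,2.9,0,0,0,0],[1,-2.4,2.9,0,0,0,0],[1,-2.4,2.9,0,0,0,0],[1,-2.4,2.9,0,0,0,0],[1,-2.4,2.9,0,0,0,0],[1,-2.4,2.9,0,0,0,0]]}}

```text
clock: 1.3
position: [356.2, -179.5, 242.2]
ee_rot: [-0.147, 0.989, 0.0, -0.0]
contact_force: [1.0, -0.2, -0.3]
gripper_width: 85.7
```

Request:
{"api": "servo_tool", "payload": {"rows": [[1,-2.4,2.9,0,0,0,0],[1,-2.4,2.9,0,0,0,0],[1,-2.4,2.9,0.5,0,0,0],[1,-2.4,2.9,0.5,0,0,0],[1,-2.4,2.9,1,0,0,0],[1,-2.4,2.9,1,0,0,0],[1,-2.4,2.9,1,0,0,0],[1,-2.4,2.9,1,0,0,0],[1,-2.4,2.9,1,0,0,0],[1,-2.4,2.9,1,0,0,0],[1,-0.5,0.5,0,0,0,3.1],[1,0,0,0,0,0,0]]}}

```text
clock: 2.5
position: [504.7, 173.7, 171.2]
ee_rot: [-0.121, 0.993, -0.0, -0.001]
contact_force: [-0.4, 0.2, 0.6]
gripper_width: 85.3
```

```bash
python3 go.py 505 178 160 13.8; python3 -c "
from h import *
d=snap('wrist','w1');print(d['extrinsics'][:3,3])"
```

```text
t 2.5 pos [504.7 173.7 171.2] w 85.3 F [-0.4  0.2  0.6] J [ 0.64  0.3  -0.32 -0.   -0.96 -1.96]
shift cm [-0.14  0.41  1.12] turn deg [-0.04 -0.11  0.14]
[424.70085892 154.45031266 302.85804395]
```

View pics/w1.png

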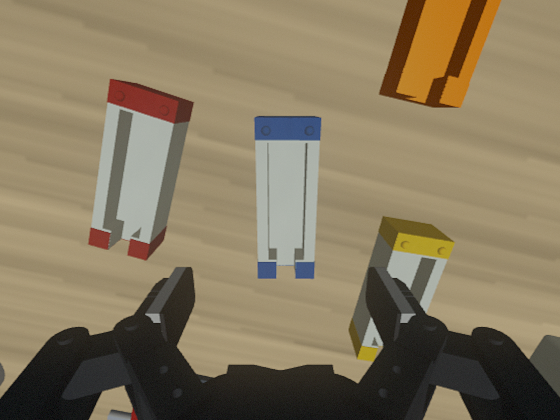

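The wrist view shows the blue mould at (287,195), upright in the image, between the jaws. Red is at left (140,165) and yellow at right (400,285), both clear of the fingers. I'll measure the corners.

```bash
python3 - <<'E'
from h import *
d=load('w1'); hsv=cv2.cvtColor(d['image'],cv2.COLOR_RGB2HSV);H,S,V=cv2.split(hsv)
b=((H>100)&(H<130)&(S>90)).astype(np.uint8); wht=((S<60)&(V>130)).astype(np.uint8)
m=np.zeros_like(b); m[105:290,235:340]=(b|wht)[105:290,235:340]*255
m=cv2.morphologyEx(m,cv2.MORPH_CLOSE,np.ones((25,25)));c=max(cv2.findContours(m,0,2)[0],key=cv2.contourArea)[:,0]
r=cv2.minAreaRect(ray(d,c,45)[:,:2].astype(np.float32));print(r,cv2.boxPoints(r))
L=[];Rr=[]
for y in range(140,260,5):
    xs=np.where(m[y])[0]; L.append((xs[0],y));Rr.append((xs[-1],y))
for e in(L,Rr):
    p=ray(d,np.array(e),45)[:,:2]; k=np.polyfit(p[:,0],p[:,1],1);print('angle',np.degrees(np.arctan(k[0])),'y at 505',np.polyval(k,505))
print(proj(d,[[505,178,45]]))
E
```

```text
((504.78948974609375, 179.9031982421875), (151.98294067382812, 56.20697021484375), 13.888930320739746) [[424.2738  188.94398]
 [437.76575 134.38036]
 [585.3052  170.86241]
 [571.81323 225.42604]]
angle 13.747280125389421 y at 505 151.9842729279057
angle 13.640336102638559 y at 505 207.76675598709073
[[284.30038407 204.8918903 ]]
```

Request:
{"api": "servo_tool", "payload": {"rows": [[1,-0.1,0.3,1,0,0,0],[1,-0.1,0.3,2,0,0,0],[1,0,0,3,0,0,0],[1,0,0,3,0,0,0],[1,0,0,2.5,0,0,0],[1,0,0,1.7,0,0,0],[1,0,0,1,0,0,0],[1,0,0,0.5,0,0,0],[1,0,0,0,0,0,0]]}}

```text
clock: 3.45
position: [505.0, 178.6, 25.2]
ee_rot: [-0.12, 0.993, -0.0, -0.0]
contact_force: [-0.5, -1.2, -0.2]
gripper_width: 85.6
```

Request:
{"api": "servo_tool", "payload": {"rows": [[0.6,0,0,0,0,0,0],[0.4,0,0,0,0,0,0],[0.2,0,0,0,0,0,0],[0,0,0,0,0,0,0],[0,0,0,0,0,0,0],[0,0,0,0,0,0,0],[0,0,0,0,0,0,0],[0,0,0,0,0,0,0]]}}

```text
clock: 4.25
position: [505.8, 179.5, 26.5]
ee_rot: [-0.121, 0.993, 0.001, 0.001]
contact_force: [-1.2, -0.1, 5.4]
gripper_width: 52.9
```

Request:
{"api": "servo_tool", "payload": {"rows": [[0,0,0,-0.3,0,0,0],[0,0,0,-1,0,0,0],[0,0,0,-2,0,0,0],[0,0,0,-3,0,0,0],[0,0,0,-3,0,0,0],[0,0,0,-3,0,0,0],[0,0,0,-3,0,0,0],[0,0,0,-3,0,0,0],[0,0,0,-2,0,0,0],[0,0,0,-1,0,0,0],[0,0,0,0,0,0,0]]}}

```text
clock: 5.35
position: [505.2, 179.0, 239.4]
ee_rot: [-0.12, 0.993, 0.001, 0.001]
contact_force: [-0.1, 0.1, -4.1]
gripper_width: 52.6
```

```bash
python3 go.py 503 -230 240 -12.1; python3 -c "
from h import *
snap('wrist','w2')"
```

```text
t 5.35 pos [505.2 179.  239.4] w 52.6 F [-0.1  0.1 -4.1] J [ 0.64  0.23 -0.22 -0.   -1.12 -1.97]
shift cm [ 10.   -39.66  -0.13] turn deg [ 0.08  0.09 25.94]
```

View pics/w2.png

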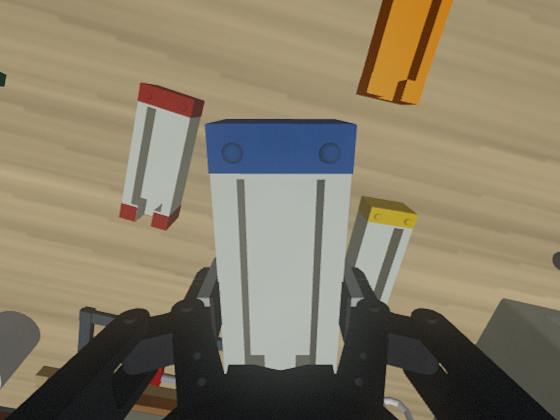

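The mould is held squarely and level. I'll carry it towards the rack, turn it, and look at the rack from near.

Request:
{"api": "servo_tool", "payload": {"rows": [[0,0.3,-1,0,0,0,0],[0,0.6,-2.5,0,0,0,0],[0,0.7,-3,0,0,0,0],[0,0.7,-3,0,0,0,0],[0,0.7,-3,0,0,0,0],[0,0.7,-3,0,0,0,0],[0,0.7,-3,0,0,0,0],[0,0.7,-3,0,0,0,0],[0,0.6,-2.5,0,0,0,0],[0,0.3,-1,0,0,0,2],[0,0,0,0,0,0,4],[0,0,0,0,0,0,5]]}}

```text
clock: 6.6
position: [505.7, -78.9, 237.0]
ee_rot: [-0.022, 1.0, 0.0, -0.001]
contact_force: [0.8, -1.2, -3.7]
gripper_width: 53.0
```

Request:
{"api": "servo_tool", "payload": {"rows": [[0,0,0,0,0,0,5],[0,0,0,0,0,0,5],[0,0,0,0,0,0,3],[0,0,0,0,0,0,2],[0,0,0,0,0,0,0],[0,0,0,0,0,0,0]]}}

```text
clock: 7.2
position: [506.2, -78.1, 237.5]
ee_rot: [0.106, 0.994, -0.0, -0.001]
contact_force: [-0.4, -0.2, -2.7]
gripper_width: 53.3
```

```bash
python3 go.py 503 -230 240 -12.1; python3 -c "
from h import *
snap('wrist','w3')"
```

```text
t 7.2 pos [506.2 -78.1 237.5] w 53.3 F [-0.4 -0.2 -2.7] J [ 0.16  0.2  -0.27 -0.   -1.1  -1.95]
shift cm [ -2.88 -14.91  -0.24] turn deg [-0.02 -0.09 -0.03]
```

View pics/w3.png

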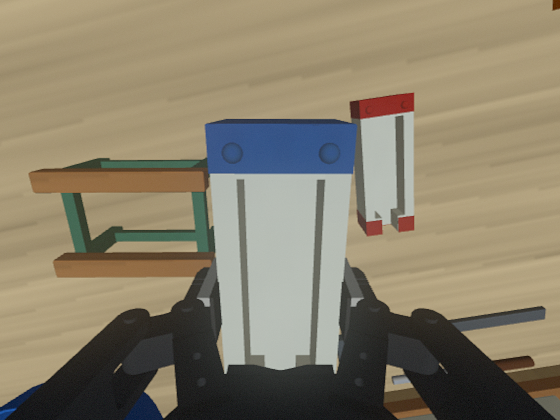

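The rack is at left, battens at rows ~180 and ~265, with left ends at columns ~32 and ~55. The mould hides the right ends. I'll extract the top-face edges.

```bash
python3 - <<'E'
from h import *
d=load('w3'); im=d['image']
cv2.imwrite('pics/crop2.png',cv2.resize(im[150:285,20:225],None,fx=3.8,fy=3.8,interpolation=0)[:,:,::-1])
K=d['mtx'];e=d['extrinsics'];print(e.round(3))
a=np.radians(-12.1);u=np.array([np.cos(a),np.sin(a)]);v=np.array([-u[1],u[0]])
for n,z in (('w3',100),('top0',100),('sc0',100)):
    dd=load(n)
    for sx in(-55,-35,35,55):
        P=[[*(np.array([503,-230])+sx*u+t*v),100] for t in(-80,80)]
        print(n,sx,proj(dd,P).round(1).tolist())
E
```

```text
[[ 2.09000e-01 -9.27000e-01 -3.12000e-01  4.25675e+02]
 [ 9.78000e-01  1.97000e-01  6.80000e-02 -6.03170e+01]
 [-2.00000e-03 -3.20000e-01  9.48000e-01  3.69212e+02]
 [ 0.00000e+00  0.00000e+00  0.00000e+00  1.00000e+00]]
w3 -55 [[27.0, 171.7], [203.4, 171.9]]
w3 -35 [[32.8, 192.9], [205.2, 193.1]]
w3 35 [[51.0, 260.3], [210.7, 260.5]]
w3 55 [[55.8, 277.7], [212.1, 277.9]]
top0 -55 [[421.4, 220.3], [352.4, 204.6]]
top0 -35 [[423.2, 211.7], [354.3, 196.0]]
top0 35 [[429.5, 181.7], [360.8, 166.1]]
top0 55 [[431.3, 173.1], [362.7, 157.6]]
sc0 -55 [[123.0, 196.6], [200.5, 197.6]]
sc0 -35 [[119.9, 202.9], [198.8, 204.0]]
sc0 35 [[107.8, 227.1], [192.0, 228.4]]
sc0 55 [[104.1, 234.6], [189.9, 236.0]]
```

View pics/crop2.png

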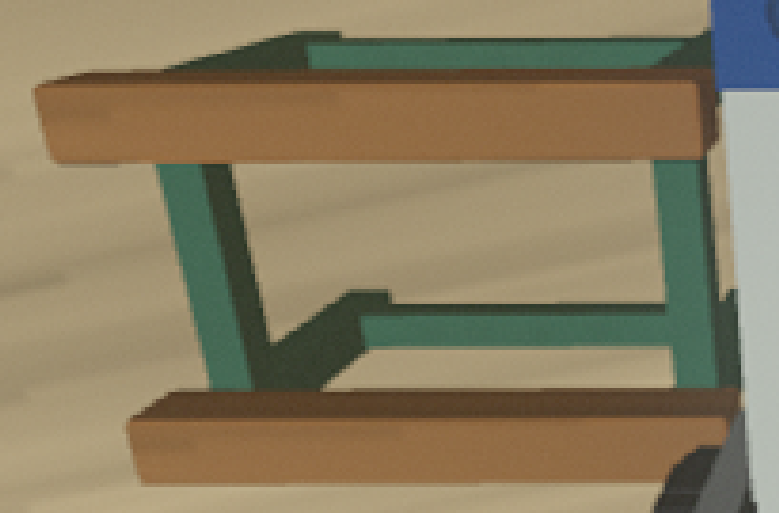

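The crop shows both light top faces clearly. I'll cast their corners onto z=100.

```bash
python3 - <<'E'
from h import *
d=load('w3')
px=np.array([[36,86],[53,163],[702,158],[697,82],[128,420],[142,484],[726,418]])/3.8+[19.8,149.8]
w=ray(d,px,100)[:,:2]; print(w.round(1))
near=w[:4].mean(0); v=(w[3]-w[0]+w[2]-w[1]); v2=w[6]-w[4]
print('ang',np.degrees(np.arctan2(v[1],v[0]))-90,np.degrees(np.arctan2(v2[1],v2[0]))-90,'len',np.linalg.norm(w[3]-w[0]),np.linalg.norm(v2))
u=v/np.linalg.norm(v);n=np.array([u[1],-u[0]])
far=(w[4]+w[6])/2+n*10
print(near,far,(near+far)/2,'gap',(far-near)@n,'lat',(far-near)@u)
# mould in the grip: top face of held mould; underside h below TCP
s=read_state();q=s['position'];H=cv2.cvtColor(d['image'],cv2.COLOR_RGB2HSV)
print(q,s['clock'])
for h in (18,19,20): # top height above TCP
    p=ray(d,[[208,173.5],[355,173.5],[207,122],[355,122]],q[2]+h)[:,:2];p0=(p-q[:2])@np.c_[n,u];print(h,p0.round(1).tolist())
E
```

```text
[[ 433.5 -295. ]
 [ 452.  -299.9]
 [ 483.8 -144.5]
 [ 465.5 -140.3]
 [ 521.  -313.2]
 [ 539.7 -318.1]
 [ 553.3 -158.7]]
ang -11.627394908586993 -11.789331174723415 len 157.99538972244036 157.83377619403902
[ 458.69813372 -219.94048513] [ 546.95701355 -237.96723715] [ 502.82757364 -228.95386114] gap 90.08094352178813 lat 0.1314225124051731
[506.3538055  -78.16667998 237.72402258] 7.25
18 [[-58.5, -26.7], [-58.1, 29.6], [-77.5, -25.4], [-77.1, 28.2]]
19 [[-58.8, -26.4], [-58.4, 29.3], [-77.5, -25.2], [-77.2, 28.0]]
20 [[-59.0, -26.2], [-58.6, 29.1], [-77.6, -25.0], [-77.2, 27.7]]
```

```bash
python3 go.py 504.4 -230 145 -11.8
```

```text
t 7.25 pos [506.4 -78.2 237.7] w 53.0 F [-0.2  0.3 -3.4] J [ 0.16  0.2  -0.27 -0.   -1.1  -1.95]
shift cm [ -3.01 -14.88   9.27] turn deg [-0.02 -0.07 -0.33]
```

Request:
{"api": "servo_tool", "payload": {"rows": [[0,-0.2,-1,0,0,0,0],[0,-0.5,-2.5,0,0,0,0],[0,-0.6,-3,0,0,0,0],[0,-0.6,-3,0,0,0,0],[0,-0.6,-2.9,0,0,0,-0.3],[0,-0.4,-2,1,0,0,0],[0,-0.1,-0.5,2,0,0,0],[0,0,0,2,0,0,0],[0,0,0,2,0,0,0],[0,0,0,1.5,0,0,0],[0,0,0,0.8,0,0,0],[0,0,0,0,0,0,0]]}}

```text
clock: 8.45
position: [504.0, -230.5, 144.1]
ee_rot: [0.103, 0.995, 0.0, -0.001]
contact_force: [-0.5, 0.3, -1.9]
gripper_width: 52.8
```

```bash
python3 go.py 504.4 -230 130 -11.8; python3 -c "
from h import *
d=snap('scene','s4');w=snap('wrist','w4');t=snap('top','t4')
a=cv2.resize(d['image'][150:280,80:230],None,fx=2.6,fy=2.6);b=cv2.resize(w['image'],None,fx=.72,fy=.72);b=b[:a.shape[0]]
h=max(a.shape[0],b.shape[0]);a=np.pad(a,((0,h-a.shape[0]),(0,0),(0,0)));b=np.pad(b,((0,h-b.shape[0]),(0,0),(0,0)))
cv2.imwrite('pics/p4.png',np.hstack([a,b])[:,:,::-1])"
```

```text
t 8.45 pos [ 504.  -230.5  144.1] w 52.8 F [-0.5  0.3 -1.9] J [-0.14  0.36 -0.3  -0.   -0.91 -1.64]
shift cm [-0.03  0.05  1.41] turn deg [-0.01 -0.16 -0.07]
```

View pics/p4.png

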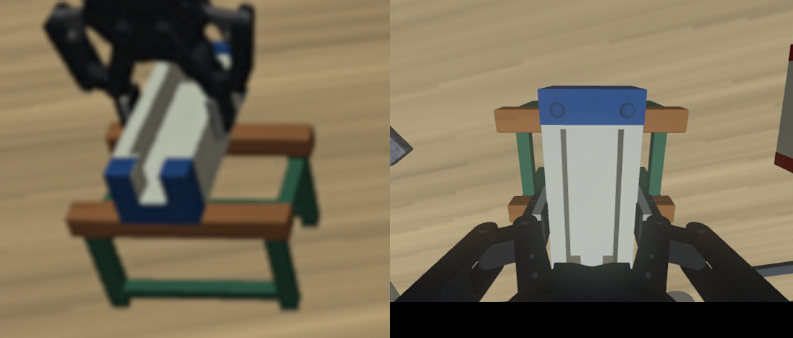

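The mould is ~18 mm above both battens, square to them. The wrist view shows batten overhang of 45 px left and 43 px right. I'll check lateral centring numerically from the same view.

```bash
python3 - <<'E'
from h import *
d=load('w4'); im=d['image'];s=read_state();q=s['position']
H,S,V=cv2.split(cv2.cvtColor(im,cv2.COLOR_RGB2HSV));lab=cv2.cvtColor(im,cv2.COLOR_RGB2LAB)
M=R.from_quat(s['ee_rot']).as_matrix();ux=-M[:2,0];uy=M[:2,1]
f=lambda px,z:np.c_[(ray(d,px,z)[:,:2]-q[:2])@ux,(ray(d,px,z)[:,:2]-q[:2])@uy].round(1).tolist()
bat=(lab[:,:,1]>140)&(V>110)
for y in (160,165,170,175):
    xs=np.where(bat[y,130:300])[0]+130; xr=np.where(bat[y,:500])[0]
    xr=xr[(xr<290)&(xr>130) | (xr>350)&(xr<500)];b=f([[xr.min(),y],[xr.max()+1,y]],100);print('batten',y,xr.min(),xr.max(),b,'mid y',(b[0][1]+b[1][1])/2)
for x in (165,180,460,470):
    ys=np.where(bat[130:200,x])[0]+130
    if len(ys):print('col',x,ys.min(),ys.max(),f([[x,ys.min()],[x,ys.max()+1]],100))
bl=(H>100)&(H<130)&(S>110)&(V>60)
for y in (135,150,165):
    xs=np.where(bl[y])[0];b=f([[xs.min(),y],[xs.max()+1,y]],q[2]+19);print('blue',y,b,'mid',(b[0][1]+b[1][1])/2)
ys=np.where(bl[100:200,280])[0]+100;print(ys.min(),ys.max(),V[115:130,280],f([[280,ys.min()],[280,123]],q[2]+19))
E
```

```text
Traceback (most recent call last):
ValueError: zero-size array to reduction operation minimum which has no identity
```

```bash
python3 - <<'E'
from h import *
d=load('w4'); im=d['image'];s=read_state();q=s['position']
H,S,V=cv2.split(cv2.cvtColor(im,cv2.COLOR_RGB2HSV))
print(im[168,160],im[168,440],im[168,110])
M=R.from_quat(s['ee_rot']).as_matrix();ux=-M[:2,0];uy=M[:2,1]
f=lambda px,z:((ray(d,px,z)[:,:2]-q[:2])@np.c_[ux,uy]).round(1).tolist()
bat=(S>125)&(H<20)&(V>95)
for y in (160,168,175):
    xr=np.where(bat[y])[0];xr=xr[(xr>130)&(xr<500)]
    if len(xr):b=f([[xr.min(),y],[xr.max()+1,y]],100);print('batten',y,xr.min(),xr.max(),b,'mid y',(b[0][1]+b[1][1])/2)
for x in (165,180,440,455):
    ys=np.where(bat[130:200,x])[0]+130
    if len(ys):print('col',x,ys.min(),ys.max(),f([[x,ys.min()],[x,ys.max()+1]],100))
bl=(H>100)&(H<130)&(S>110)&(V>60)
for y in (135,150,165):
    xs=np.where(bl[y])[0]
    if len(xs):b=f([[xs.min(),y],[xs.max()+1,y]],q[2]+19);print('blue',y,b,'mid',(b[0][1]+b[1][1])/2)
print(V[112:132,280],f([[280,119],[280,123]],q[2]+19))
E
```

```text
[146 109  70] [168 152 117] [173 157 122]
batten 160 146 413 [[-53.3, -78.7], [-53.5, 78.8]] mid y 0.04999999999999716
batten 168 147 412 [[-48.5, -78.7], [-48.7, 78.9]] mid y 0.10000000000000142
batten 175 148 411 [[-44.3, -78.7], [-44.5, 78.9]] mid y 0.10000000000000142
col 165 152 183 [[-57.9, -66.9], [-38.8, -69.2]]
col 180 152 183 [[-57.9, -58.2], [-38.8, -60.2]]
blue 135 [[-73.4, -26.5], [-73.5, 27.6]] mid 0.5500000000000007
blue 150 [[-68.1, -26.6], [-68.1, 27.7]] mid 0.5499999999999989
blue 165 [[-62.5, -26.3], [-62.6, 27.8]] mid 0.75
[169 169 170 171 171 173 162  73  73  74  72  93 137 135 136 132 133 134
 132 134] [[-79.0, 0.2], [-77.6, 0.2]]
```

Centred within ~1 mm in both directions (x -2.6 vs -3.3, y +0.6 vs +0.1). Now lowering gently.

Request:
{"api": "servo_tool", "payload": {"rows": [[0,0,0,0.4,0,0,0],[0,0,0,0.4,0,0,0],[0,0,0,0.3,0,0,0],[0,0,0,0.2,0,0,0],[0,0,0,0.1,0,0,0],[0,0,0,0.1,0,0,0],[0,0,0,0,0,0,0]]}}

```text
clock: 9.3
position: [504.8, -230.1, 130.2]
ee_rot: [0.103, 0.995, -0.0, -0.0]
contact_force: [0.4, 0.2, -3.1]
gripper_width: 53.1
```

Request:
{"api": "servo_tool", "payload": {"rows": [[0,0,0,0.1,0,0,0],[0,0,0,0,0,0,0],[0,0,0,0,0,0,0]]}}

```text
clock: 9.6
position: [504.8, -230.2, 129.4]
ee_rot: [0.103, 0.995, 0.0, 0.0]
contact_force: [0.3, -0.7, -3.3]
gripper_width: 53.1
```

Request:
{"api": "servo_tool", "payload": {"rows": [[0,0,0,0.1,0,0,0],[0,0,0,0,0,0,0],[0,0,0,0,0,0,0]]}}

```text
clock: 9.9
position: [504.8, -230.1, 128.3]
ee_rot: [0.103, 0.995, -0.0, -0.0]
contact_force: [-0.4, 0.6, -4.1]
gripper_width: 53.2
```

Request:
{"api": "servo_tool", "payload": {"rows": [[0,0,0,0.1,0,0,0],[0,0,0,0,0,0,0],[0,0,0,0,0,0,0]]}}

```text
clock: 10.2
position: [504.8, -230.2, 127.3]
ee_rot: [0.103, 0.995, 0.0, -0.0]
contact_force: [-0.1, -0.4, -3.4]
gripper_width: 53.2
```

Request:
{"api": "servo_tool", "payload": {"rows": [[0,0,0,0.05,0,0,0],[0,0,0,0,0,0,0],[0,0,0,0,0,0,0]]}}

```text
clock: 10.5
position: [504.8, -230.1, 126.8]
ee_rot: [0.103, 0.995, 0.0, -0.0]
contact_force: [-0.1, 0.2, -3.5]
gripper_width: 53.1
```

Request:
{"api": "servo_tool", "payload": {"rows": [[0,0,0,0.05,0,0,0],[0,0,0,0,0,0,0],[0,0,0,0,0,0,0]]}}

```text
clock: 10.8
position: [504.8, -230.2, 126.6]
ee_rot: [0.103, 0.995, -0.0, 0.0]
contact_force: [-0.7, 0.2, -0.4]
gripper_width: 53.3
```

Force is starting to unload, so contact is beginning.

Request:
{"api": "servo_tool", "payload": {"rows": [[0,0,0,0.05,0,0,0],[0,0,0,0,0,0,0],[0,0,0,0,0,0,0]]}}

```text
clock: 11.1
position: [504.9, -230.2, 126.5]
ee_rot: [0.103, 0.995, -0.0, 0.0]
contact_force: [-3.0, 2.3, 4.1]
gripper_width: 53.0
```

Weight is on the rack. I'll open in steps, then withdraw straight up.

Request:
{"api": "servo_tool", "payload": {"rows": [[0.65,0,0,0,0,0,0],[0.7,0,0,0,0,0,0],[0.8,0,0,0,0,0,0],[0.9,0,0,0,0,0,0],[1,0,0,0,0,0,0],[1,0,0,0,0,0,0],[1,0,0,0,0,0,0],[1,0,0,0,0,0,0]]}}

```text
clock: 11.9
position: [504.8, -230.1, 125.8]
ee_rot: [0.103, 0.995, -0.0, 0.0]
contact_force: [-0.2, -0.2, -0.8]
gripper_width: 85.4
```

```bash
python3 go.py 504.8 -230 280 -11.8
```

```text
t 11.9 pos [ 504.8 -230.1  125.8] w 85.4 F [-0.2 -0.2 -0.8] J [-0.14  0.38 -0.32  0.   -0.87 -1.64]
shift cm [ 0.000e+00  1.000e-02 -1.542e+01] turn deg [-0.    0.   -0.05]
```

Request:
{"api": "servo_tool", "payload": {"rows": [[1,0,0,-0.5,0,0,0],[1,0,0,-1,0,0,0],[1,0,0,-1.5,0,0,0],[1,0,0,-2,0,0,0],[1,0,0,-3,0,0,0],[1,0,0,-3,0,0,0],[1,0,0,-3,0,0,0],[1,0,0,-1,0,0,0],[1,0,0,0,0,0,0],[1,0,0,0,0,0,0]]}}

```text
clock: 12.9
position: [504.2, -229.8, 274.9]
ee_rot: [0.103, 0.995, 0.0, -0.001]
contact_force: [-0.9, -0.9, -0.5]
gripper_width: 85.1
```

```bash
cat > v.py <<'E'
from h import *
d=snap('scene','s5');w=snap('wrist','w5');print(read_state()['position'])
a=cv2.resize(d['image'][130:280,80:480],(780,292));b=cv2.resize(w['image'][60:340,100:480],(400,295))
c=cv2.resize(d['image'][150:280,80:250],(380,295))
cv2.imwrite('pics/p5.png',np.vstack([a,np.hstack([b,c])])[:,:,::-1])
# edges in world: blue end & battens
E
python3 v.py
```

```text
[ 504.01848974 -229.88736075  274.11548338]
```

View pics/p5.png

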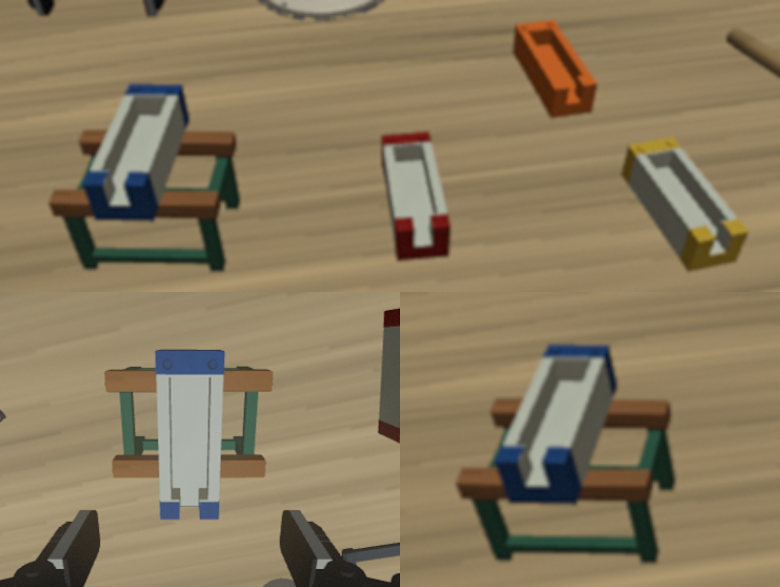

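The mould lies cavity up across both battens, with red, yellow and orange undisturbed and the gripper clear. One numeric check, then I'll hand in.

```bash
python3 - <<'E'
from h import *
d=load('w5');H,S,V=cv2.split(cv2.cvtColor(d['image'],cv2.COLOR_RGB2HSV))
m=np.zeros_like(H);k=(((H>100)&(H<130)&(S>90)&(V>90))|((S<60)&(V>120)));m[105:290,225:325]=k[105:290,225:325]*255
m=cv2.morphologyEx(m,cv2.MORPH_CLOSE,np.ones((21,21)));c=max(cv2.findContours(m,0,2)[0],key=cv2.contourArea)[:,0]
print('mould',cv2.minAreaRect(ray(d,c,145)[:,:2].astype(np.float32)))
b=((S>115)&(H<20)&(V>95)).astype(np.uint8)*255;b=cv2.morphologyEx(b,cv2.MORPH_OPEN,np.ones((5,5)))
P=[]
for c in cv2.findContours(b,0,2)[0]:
    x,y,w,h=cv2.boundingRect(c)
    if cv2.contourArea(c)>300 and 180<x+w/2<380 and 120<y<250: P.append(c[:,0]); print(x,y,w,h)
if P: print('rack',cv2.minAreaRect(ray(d,np.vstack(P),100)[:,:2].astype(np.float32)))
job_done()
E
```

```text
mould ((502.68011474609375, -234.3280029296875), (68.66110229492188, 152.8577880859375), 78.2352066040039)
310 219 42 17
207 219 44 17
313 134 46 21
200 134 48 21
rack ((501.2608947753906, -230.0591583251953), (158.18206787109375, 108.66361236572266), 78.22825622558594)
the job is handed in; nothing more can be done
```

The blue-ended mould half is on the drying rack, cavity up and across both battens, and the job is handed in at about 13 s of the 38 s allowed. I set it down slowly. The last 5 mm were lowered in steps of 1 mm or less, touchdown force was about 4 N, and the gripper was opened only once the weight was on the rack.

**Angle:** the last wrist picture gave 78.2° for both mould and rack, so it lies squarely.

**Centring:** just before touchdown it was within about 1 mm of the rack's centre both ways. The final check was not clean. It put the mould's centre about 4 mm to one side of the rack's, but it measured the mould 69 mm wide instead of 54. Its colour mask evidently picked up something alongside the mould, so I give that offset little weight. By eye it looked centred, and the gripper drew clear with no sideways force.

**Other halves:** the red, yellow and orange ones looked unmoved in the final scene picture.

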